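# Square a batten lamp against the sprung rail and turn the keeper over it

## Task

Push the batten lamp, by its two plastic end blocks, back against the rail until it lies flat on both spring pads; the strip that carries the pads may stand anywhere in its adjustment, so feel for it, press each end home with a steady 8 to 12 newtons for a moment and no harder. Then swing the keeper by its black post fully round across the lamp, and let go. Never touch the glass tube, and leave the other things on the ledge where they are.

Things in the scene. Friction and masses are not known exactly. Their poses are not given: they have to be found in the camera images.
- rail: Fixed steel angle iron, 360 mm long (along its y), upright leg 35 mm high; origin on the ledge, at the middle of the upright leg's front face (towards lamp and robot). x points away from the lamp and robot (the pushing direction), z up. A parallel aluminium backing strip (320 mm long, 32 mm high) stands in front of it on two threaded rods.
- pad_zone (a point): Middle of the range in which the backing strip's two steel spring pads can stand: rail x = -42 mm, y = 0. Pads: at y = +125 and -125 mm, 34 mm wide, 8 to 32 mm high. Their front faces lie, both alike, anywhere from rail x = -24 to -60 mm; this setting is not measured. A pad yields 1 mm per 4.5 N, at most 8 mm, and springs back; the strip does not give.
- batten: Loose white batten lamp, about 0.4 kg, 320 mm long (its y), 42 mm high, 62 mm deep. Origin on the ledge at the middle of its flat back; x points out of the back, towards the rail; z up. It stands on two end blocks (40 mm long, 62 mm deep, centred at y = +140 and -140 mm), so pushing one end swings it about the other. Between them a white channel, 26 mm deep, top at 40 mm.
- batten_end_l (a point): Centre of the front face (towards the robot) of the end block at y = +140 mm of the lamp, 21 mm above the ledge; a place to push. The block's face is flat, 40 mm wide and 42 mm high.
- batten_end_r (a point): The same on the end block at y = -140 mm of the lamp.
- tube: Glass tube of the lamp, 26 mm across and 240 mm long along the lamp's y, between the end blocks, in front of the channel; origin at its centre, 24 mm above the ledge, 43 mm in front of the lamp's back face. Fragile: not to be touched.
- keeper (a joint): Angle of the keeper, a flat steel bar 20 mm wide, 54 to 59 mm above the ledge, on an upright pin at rail x = +22 mm, y = 0. 0: along the rail, pointing to the rail's +y; it turns anticlockwise seen from above, with light friction (1 N at the post), to a stop at 1.65; at 1.57 it points straight across the lamp (rail -x). It stays where it is left.
- keeper_post (a point): Middle of the grip post on the keeper: upright black cylinder, 14 mm across, standing 59 to 104 mm above the ledge, 85 mm from the keeper's pin; this point is 84 mm above the ledge.
- lunch_box: Grey hard plastic lunch box with a white lid and four side clips, 140 x 205 x 68 mm; origin under its centre. Leave alone.
- fork: Steel fork, 190 mm long, 4 mm thick, lying flat, tines along its x; origin near its middle. Leave alone.
- cup: Blue plastic drinking cup, 76 mm across, 95 mm high; origin under its centre. Leave alone.
- pot: Small round earthenware pot with a cork stopper, 76 mm across, 82 mm high; origin under its centre. Leave alone.
- fan: Folded plastic fan, about 190 mm long, 26 mm wide, 21 mm thick; origin at its rivet end, it runs along its x. Leave alone.
- driver: Screwdriver lying flat along its x; origin under its middle. Leave alone.

How it is judged:
By the outcome, as a careful person would: the job done as asked, in the order asked, and still so for the second after the job is handed in, with the robot touching nothing.
It also fails if it takes over 72 s, if anything falls off the work surface, if the arm or the gripper's body presses on something with over 40 N, if the wrist force passes 120 N, or if a joint passes its speed limit or range.

## Robot

A 6-joint arm with a two-finger parallel gripper is mounted at the origin on the work surface. World frame = base frame: x ahead of the robot, y to its left, z up, the work surface at z = 0. Lengths are in m, angles in rad, forces in N, time in s.
With the tool pointing down it reaches from about 0.3 to 0.775 m from the base axis. Payload 14.6 kg.
Tool frame: the origin (TCP) lies midway between the tips of the shut fingers; the grasp point (between the pads) lies 19 mm behind it; y points along the fingers, z is the direction in which the jaws open and shut, and the axes are right-handed (so a half turn about y gives the same grasp; the last joint's range is limited). The gripper opens to 85 mm and grips with 20 to 120 N. Pads are 22 mm wide; open, the fingers measure 114 mm over their backs; the gripper's body (76 mm by 85 mm) begins 54 mm behind the grasp point. The pads swing forward as they close: fully open they stand 13 mm farther back than shut.
Start: joints at [1.044, 0.3, 1.521, -0, 1.321, -0.067], TCP at [0.244, 0.493, 0.231] pointing down, gripper open.
Joint ranges: [-3.03, 3.03], [-0.79, 2.21], [0.23, 2.52], [-1.04, 4.18], [0, 3.07], [-2.55, 2.55]. Speed limits (rad/s): [2.22, 2.22, 2.57, 3.14, 3.14, 3.14].

## Interface

Orientations are given as a unit quaternion [x, y, z, w].
In Python, from rig import env, hand, solver, status, cams, order gives the robot as it stands. Calls block until the motion is done:
- env.move_pose(position, orientation): joint-space move of the TCP to a pose.
- env.line_to(position, attitude=None, speed=0.15): straight line of the TCP; attitude=None keeps the orientation; speed is the mean speed in m/s.
- env.goto_joints(angles): joint-space move.
- hand.move_gripper(opening, squeeze=None): opening from 0.0 (shut) to 1.0 (fully open); squeeze is the grip in N (None keeps the last); returns when the fingers have stopped.
- env.pause(seconds).
- solver.ik(position, orientation): joint angles nearest the present ones, or None.
- status.get_obs(): the state.
- cams.read_camera(name): name is "scene" or "top" or "wrist"; returns the picture (480x640x3 uint8, red, green, blue); there is no depth.
- cams.calibration(name): a dict with "camera_matrix" (3x3 intrinsics, pixels), "k1" (the pictures are not rectified: a ray, as slopes to the right and down, at radius r is drawn at 1 + k1 r^2 times it, then the intrinsics apply), "R" (3x3) and "t" (3): a world point X has camera coordinates R X + t. Camera axes: x right, y down, z forward; pixel columns grow to the right and rows downward; lengths in m; the calibration is good to about 2 mm. A picture is of the moment at which its call begins: read the wrist's pose just before it. calibration takes no time and is no camera call; for the wrist camera it gives the pose at the moment of the call.
A pose or a line that the arm cannot do raises env.IKError and nothing moves.
- order.close_job(): hands the job in, once; it reports no verdict.
The state is a dict: "time_s": time; "q": joint angles; "joint_velocities": joint speeds; "effort": joint torques, N m; "tool_pos": TCP position; "tool_rot": TCP orientation; "contact_force": force on the tool from outside, world axes, zero at the start; "torque": the same for the moment, N m; "opening": opening from 0.0 (shut) to 1.0 (fully open).
Only numpy, scipy, OpenCV 4.12 (cv2) and the standard library are available. Lean on these libraries where they do the work, as an engineer would, in place of code of your own. Each camera call takes 0.05 s, during which the arm holds its last target.

## Working session

There is one attempt and no reset: what is moved stays moved. The work goes in short steps, each a Python script; the robot and the scene stay as the last script left them, time stands still between calls to the robot, and variables do not carry over. Pictures are saved under pics/ and viewed, and the job is handed in when it is done.

```bash
ls; mkdir -p pics
python3 - <<'E'
from rig import env, hand, solver, status, cams, order
import cv2
for n in ["scene","top","wrist"]:
    c=cams.calibration(n); print(n,c)
    cv2.imwrite(f"pics/{n}0.png",cams.read_camera(n)[:,:,::-1])
print(status.get_obs())
E
```

```text
pics
scene {'camera_matrix': array([[553.09220249,   0.        , 327.47227225],
       [  0.        , 553.09220249, 239.59873713],
       [  0.        ,   0.        ,   1.        ]]), 'k1': -0.12457521135203503, 'R': array([[ 0.73439395,  0.67855719,  0.01502223],
       [ 0.53786697, -0.56834228, -0.6226445 ],
       [-0.41396214,  0.46534632, -0.78236063]]), 't': array([-0.43978528, -0.27391222,  1.66338793])}
top {'camera_matrix': array([[524.88366293,   0.        , 319.6381815 ],
       [  0.        , 524.88366293, 237.50168088],
       [  0.        ,   0.        ,   1.        ]]), 'k1': 0.0354872611408967, 'R': array([[ 0.00248718, -0.99999058, -0.00355767],
       [-0.99671037, -0.00219079, -0.08101628],
       [ 0.08100772,  0.00374747, -0.99670643]]), 't': array([-0.00927252,  0.6379601 ,  1.16595725])}
wrist {'camera_matrix': array([[382.11668377,   0.        , 319.98616412],
       [  0.        , 382.11668377, 237.9461878 ],
       [  0.        ,   0.        ,   1.        ]]), 'k1': -0.007862029689741585, 'R': array([[ 4.44300670e-01,  8.95877719e-01, -1.64569056e-04],
       [ 8.62894270e-01, -4.27893492e-01,  2.68924968e-01],
       [ 2.40853469e-01, -1.19625549e-01, -9.63161116e-01]]), 't': array([-0.54841192, -0.03364111,  0.37796576])}
{'time_s': 0.15, 'q': array([ 1.04437560e+00,  3.00327062e-01,  1.52142598e+00,  4.83920198e-05,
        1.32071388e+00, -6.65925316e-02]), 'joint_velocities': array([-0.00240871, -0.00081347, -0.00016   ,  0.00060344, -0.0012906 ,
        0.00052037]), 'effort': array([ 3.44881973e-04, -5.43668640e+01, -3.61883569e+01,  1.70961852e-05,
        3.15625104e-03,  2.89549939e-05]), 'tool_pos': array([0.24398677, 0.49272388, 0.23086595]), 'tool_rot': array([ 0.68878969, -0.16125559,  0.16104326, -0.68820815]), 'contact_force': array([ 0.50476199, -0.08201915,  0.06332359]), 'torque': array([-0.00789911,  0.0263976 , -0.00567075]), 'opening': 1.000931264017237}
```

View pics/scene0.png

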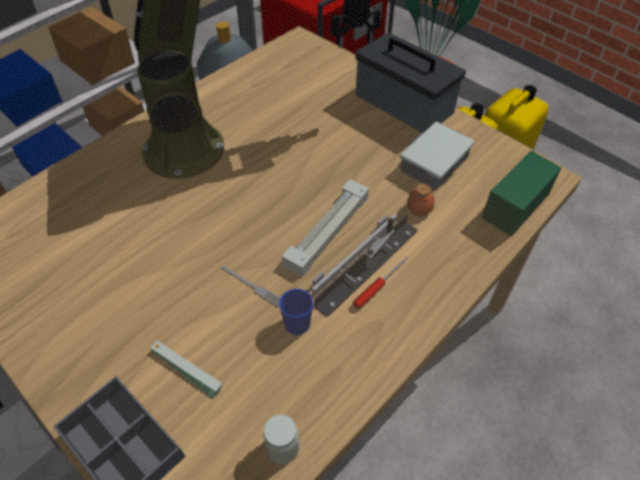

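View pics/top0.png

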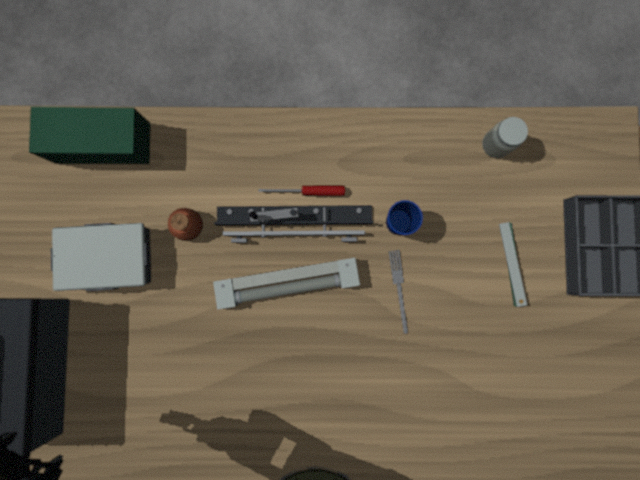

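View pics/wrist0.png

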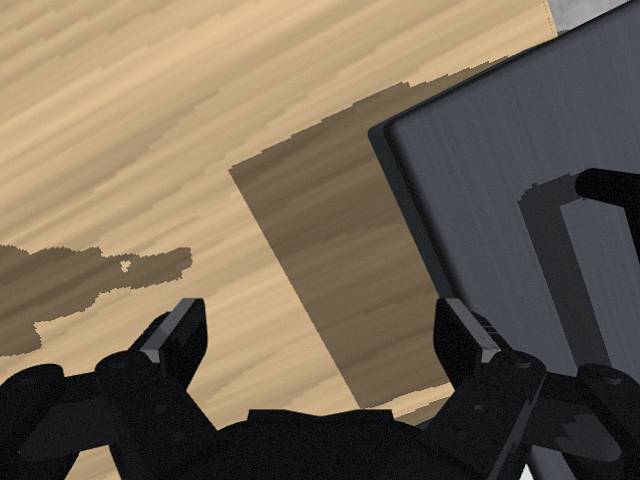

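The top view shows the rail at about (217–373, 215), the strip at row 233 and the lamp at (215–360, 260–308). The keeper points left (+y), with its post near (253, 216). I'll zoom in to measure.

Run:
```python
import cv2
im=cv2.imread("pics/top0.png")
cv2.imwrite("pics/top0z.png",cv2.resize(im[180:320,200:400],None,fx=4,fy=4,interpolation=cv2.INTER_CUBIC))
im=cv2.imread("pics/scene0.png")
cv2.imwrite("pics/scene0z.png",cv2.resize(im[170:320,260:440],None,fx=4,fy=4,interpolation=cv2.INTER_CUBIC))
```

```text
(no output)
```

View pics/top0z.png

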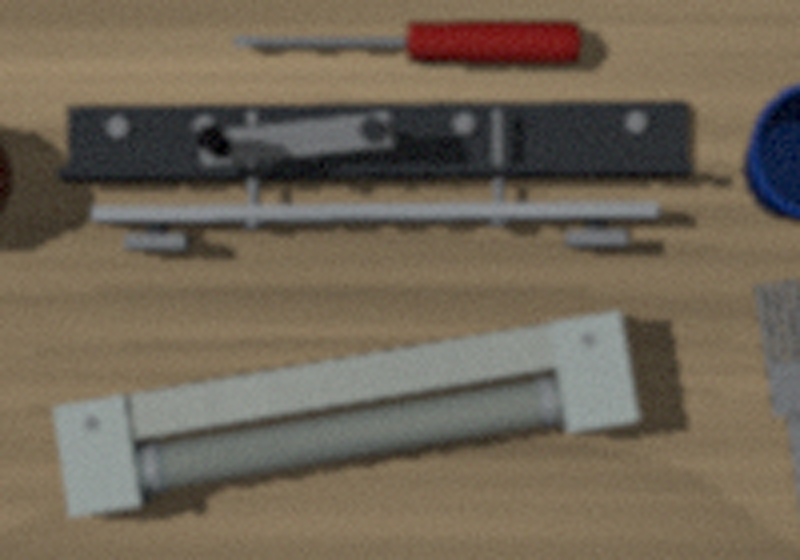

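View pics/scene0z.png

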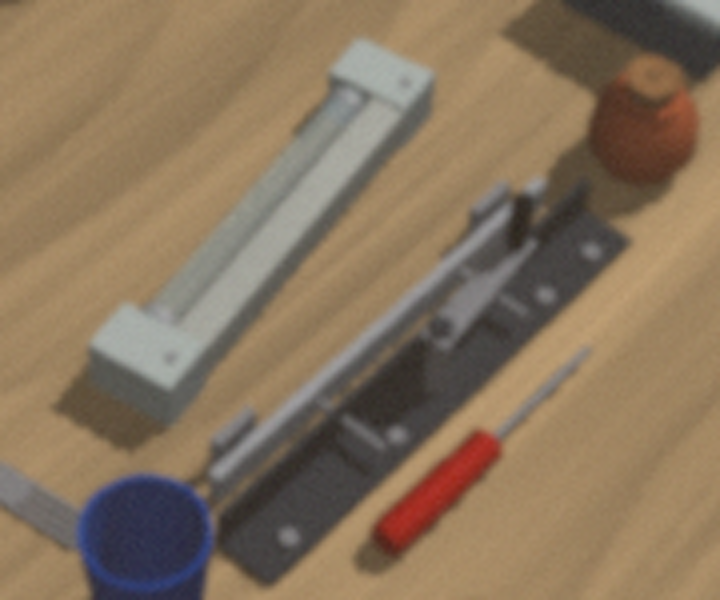

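```bash
cat > h.py <<'E'
import numpy as np, cv2
from rig import env, hand, solver, status, cams, order
from scipy.spatial.transform import Rotation as Rot
def ray(n,uv,c=None):
    c=c or cams.calibration(n); K=c["camera_matrix"]; R=np.array(c["R"]); t=np.array(c["t"])
    d=np.array([(uv[0]-K[0,2])/K[0,0],(uv[1]-K[1,2])/K[1,1]]); u=d.copy()
    for _ in range(20): u=d/(1+c["k1"]*(u@u))
    return -R.T@t, R.T@np.array([u[0],u[1],1.])
def onz(n,uv,z,c=None):
    o,d=ray(n,uv,c); return o+d*(z-o[2])/d[2]
def tz(u,v,z): return onz("top",(200+(u+.5)/4-.5,180+(v+.5)/4-.5),z)
def sz(u,v,z): return onz("scene",(260+(u+.5)/4-.5,170+(v+.5)/4-.5),z)
E
python3 - <<'E'
from h import *
np.set_printoptions(precision=4,suppress=True)
L={'backL':(53,408),'backR':(620,312),'frontR':(640,420),'fRi':(568,432),'fLi':(142,505),'frontL':(70,517)}
for k,p in L.items(): print('lamp',k,tz(*p,.042))
S={'backL':(434,72),'frontL':(362,38),'frontLi':(330,72),'frontR':(90,348),'backR':(168,390)}
for k,p in S.items(): print('lamp scene',k,sz(*p,.042))
for k,p,z in [('railfl',(62,178),.035),('railfr',(692,180),.035),('railbl',(68,106),.003),('railbr',(690,103),.003),('stripl',(92,220),.032),('stripr',(660,217),.032),('padLl',(125,250),.032),('padLr',(187,250),.032),('padRl',(568,246),.032),('padRr',(629,246),.032),('pin',(375,130),.06),('posttop',(209,135),.104)]: print(k,tz(*p,z))
for k,p,z in [('posttop s',(524,198),.104),('pin s',(440,328),.06),('railbackL',(630,241),.003),('railbackR',(268,585),.003),('striptopL',(545,185),.032),('striptopR',(215,475),.032),('padLtopfrontL',(505,185),.032),('padRtopfrontR',(212,440),.032)]: print(k,sz(*p,z))
E
```

```text
lamp backL [0.5378 0.2292 0.042 ]
lamp backR [ 0.5918 -0.086   0.042 ]
lamp frontR [ 0.5318 -0.0969  0.042 ]
lamp fRi [ 0.5251 -0.057   0.042 ]
lamp fLi [0.4844 0.1789 0.042 ]
lamp frontL [0.4777 0.2186 0.042 ]
lamp scene backL [0.5366 0.2309 0.042 ]
lamp scene frontL [0.4792 0.2214 0.042 ]
lamp scene frontLi [0.4849 0.1816 0.042 ]
lamp scene frontR [ 0.5344 -0.0962  0.042 ]
lamp scene backR [ 0.5917 -0.0859  0.042 ]
railfl [0.667  0.2281 0.035 ]
railfr [ 0.6666 -0.1273  0.035 ]
railbl [0.7125 0.2319 0.003 ]
railbr [ 0.715  -0.1295  0.003 ]
stripl [0.6435 0.2113 0.032 ]
stripr [ 0.6459 -0.1094  0.032 ]
padLl [0.6266 0.1925 0.032 ]
padLr [0.6266 0.1575 0.032 ]
padRl [ 0.6294 -0.0574  0.032 ]
padRr [ 0.6295 -0.0919  0.032 ]
pin [0.6915 0.0504 0.06  ]
posttop [0.6828 0.1363 0.104 ]
posttop s [0.6816 0.1381 0.104 ]
pin s [0.6895 0.0529 0.06  ]
railbackL [0.7104 0.2328 0.003 ]
railbackR [ 0.7138 -0.1274  0.003 ]
striptopL [0.6513 0.2103 0.032 ]
striptopR [ 0.6506 -0.1063  0.032 ]
padLtopfrontL [0.632  0.1919 0.032 ]
padRtopfrontR [ 0.6318 -0.0892  0.032 ]
```

```bash
cat >> h.py <<'E'
np.set_printoptions(precision=4,suppress=True)
def att(yaw): # tool x at yaw in world, fingers down
    return (Rot.from_euler('z',yaw)*Rot.from_quat([-.70710678,0,0,.70710678])).as_quat()
RX=np.array([1,.008,0.]); RY=np.array([-.008,1,0.]); RY0=np.array([.667,.0505,0])
def rail(x,y,z): return RY0+x*RX+y*RY+np.array([0,0,z])
def F(): return status.get_obs()["contact_force"]
def T(): return status.get_obs()["time_s"]
def shot(n,name): cv2.imwrite(f"pics/{name}.png",cams.read_camera(n)[:,:,::-1])
E
python3 - <<'E'
from h import *
yaw=np.arctan2(-.986,.169)
for y in (yaw,yaw+np.pi): 
    for p in [(.504,.244,.015),(.504,.244,.15)]: print(y,solver.ik(p,att(y)))
print(solver.ik(rail(-97,0,15)/1 if 0 else rail(-.097,.140,.02),att(.008)),solver.ik(rail(-.097,-.140,.02),att(.008)))
print(solver.ik(rail(.04,.085,.075),att(0.008)))
print(solver.ik((.5,.24,.2),att(.17)))
E
```

```text
-1.4010462028096606 [ 0.3855  0.592   1.6594 -0.      0.8901  0.2157]
-1.4010462028096606 [ 0.3855  0.4003  1.5835 -0.      1.1578  0.2157]
1.7405464507801325 None
1.7405464507801325 None
[ 0.2608  0.6537  1.5366 -0.      0.9513 -1.318 ] [-0.2201  0.6156  1.6032 -0.      0.9228 -1.7989]
[ 0.1391  0.8231  1.0928 -0.      1.2258 -1.4397]
[ 0.3815  0.337   1.5469 -0.      1.2577 -1.3593]
```

Run:
```python
from h import *
d=np.array([.169,-.986,0]); A=att(np.arctan2(-.986,.169)); f=np.array([.5074,.2242,0.015])
env.move_pose(f-d*.035+[0,0,.1],A); print(T())
hand.move_gripper(0.0,20); print(T())
env.line_to(f-d*.035,speed=.15); print(T(),status.get_obs()["tool_pos"],F())
f0=F()
env.line_to(f-d*.012,speed=.06); print(T(),F()-f0)
env.line_to(f+d*.007,speed=.03); print(T(),F()-f0)
for i in range(3): env.pause(.02); print(F()-f0)
shot("top","t1"); shot("wrist","w1")
```

```text
1.525
2.2917
3.1083 [0.5019 0.2589 0.0158] [ 0.3713 -0.0593  1.0289]
3.6417 [-0.4985  0.521  -0.8753]
4.425 [ 0.2726 -0.6797 -0.6345]
[-0.7194 -0.4021 -1.4953]
[-1.263   0.3743 -1.2201]
[ 0.5043 -0.1614 -0.7628]
```

View pics/t1.png

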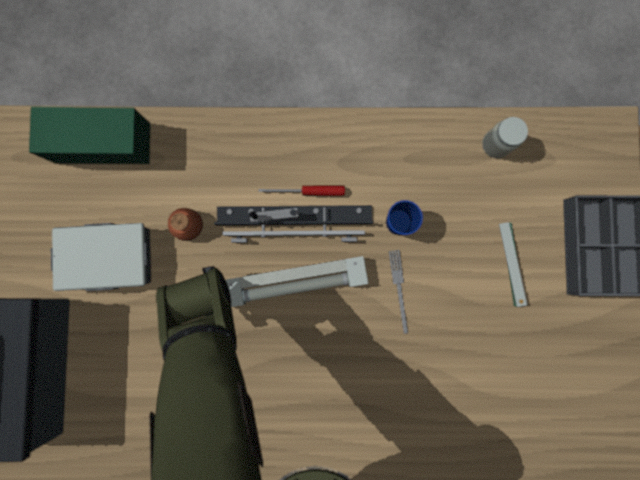

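View pics/w1.png

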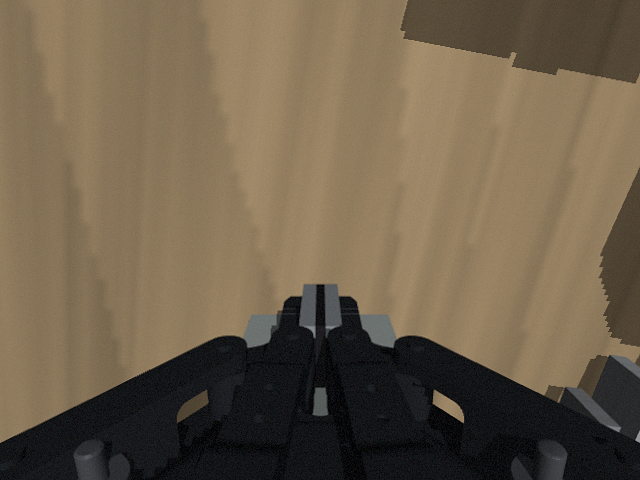

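```bash
python3 - <<'E'
from h import *
d=np.array([.169,-.986,0]); A=att(.008)
p=status.get_obs()["tool_pos"]
env.line_to(p-d*.02,speed=.15); env.line_to(p-d*.02+[0,0,.07],speed=.25); print(T())
env.move_pose([.448,.182,.09],A); env.line_to([.448,.182,.015],speed=.2); print(T(),status.get_obs()["tool_pos"]); env.pause(.1)
f0=F()
env.line_to([.524,.188,.015],speed=.06); env.pause(.05); print(T(),F()-f0)
env.line_to([.50,.188,.015],speed=.15); shot("top","t2")
E
python3 -c "
import cv2
im=cv2.imread('pics/t2.png')
cv2.imwrite('pics/t2z.png',cv2.resize(im[180:320,200:400],None,fx=4,fy=4,interpolation=cv2.INTER_CUBIC))"
```

```text
5.2917
7.1417 [0.4483 0.1821 0.0154]
8.7083 [-0.4706 -0.7211 -0.2565]
```

View pics/t2z.png

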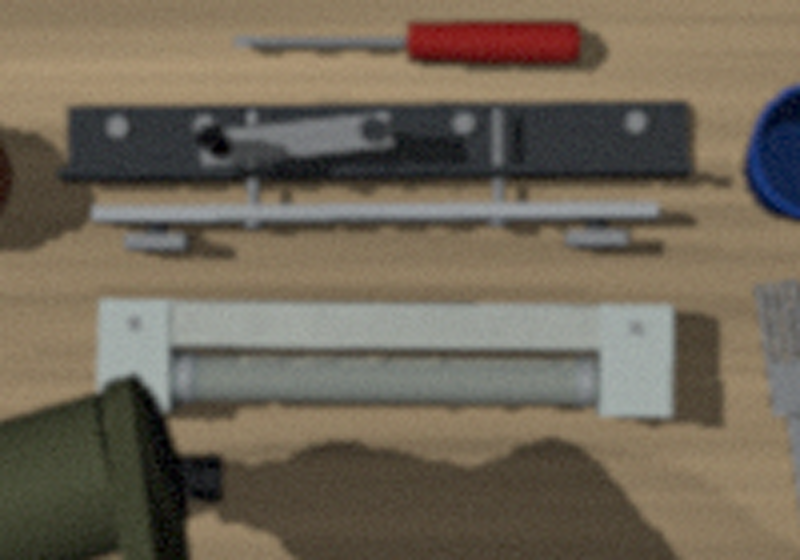

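Run:
```python
from h import *
for p in [(98,298),(672,304),(674,416),(600,416)]: print(tz(*p,.042))
A=att(.008)
# right end push
p=status.get_obs()["tool_pos"]
env.line_to([.47,.188,.015],speed=.2); env.line_to([.47,.188,.08],speed=.25)
env.move_pose([.50,-.093,.08],A); env.line_to([.50,-.093,.015],speed=.2); env.pause(.1); print(T())
f0=F()
env.line_to([.545,-.091,.015],speed=.06); env.pause(.05); print(T(),F()-f0)
g=[]
for i in range(10): env.pause(.01); g.append(F()-f0)
print(np.mean(g,0),np.std(g,0),T())
```

```text
[0.599  0.2053 0.042 ]
[ 0.5963 -0.115   0.042 ]
[ 0.5341 -0.1158  0.042 ]
[ 0.534  -0.0747  0.042 ]
11.4417
12.3917 [ 0.8639  0.3966 -0.7339]
[-0.0998  0.4935  0.2625] [0.5388 0.6008 0.4411] 12.475
```

```bash
cat >> h.py <<'E'
def favg(n=10):
    g=[]
    for _ in range(n): env.pause(.008); g.append(F())
    return np.mean(g,0)
def press(x,y,z,f0,target,xmax,step=.001,hold=0):
    """advance along +x until force (robot feels -x) reaches target; returns x"""
    log=[]
    while x<xmax:
        fx=-(favg(6)-f0)[0]; log.append((round(x,4),round(float(fx),2)))
        if fx>=target-.6: break
        s=step if fx<target-4 else min(step,max(.0002,(target-fx)/4.5e3*.7))
        x+=s; env.line_to([x,y+.008*s,z],speed=.02)
    print(log,T())
    t0=T(); h=[]
    while hold and T()-t0<hold:
        fx=-(favg(8)-f0)[0]; h.append(round(float(fx),2))
        if fx<target-.8: x+=.0001; env.line_to([x,y,z],speed=.02)
        elif fx>target+.8: x-=.0001; env.line_to([x,y,z],speed=.02)
    if hold: print("hold",h)
    return x
E
python3 - <<'E'
from h import *
A=att(.008); z=.015
env.line_to([.52,-.093,z],speed=.2); env.line_to([.49,-.093,.06],speed=.25)
env.move_pose([.49,.187,.06],A); env.line_to([.51,.187,z],speed=.2); env.pause(.15); print(T())
f0=favg(15)
env.line_to([.545,.187,z],speed=.06); print(favg()-f0,T())
x=press(.545,.187,z,f0,4,.60,step=.0015)
print(x,status.get_obs()["tool_pos"])
shot("top","t3")
E
python3 -c "
import cv2
im=cv2.imread('pics/t3.png')
cv2.imwrite('pics/t3z.png',cv2.resize(im[180:320,200:400],None,fx=4,fy=4,interpolation=cv2.INTER_CUBIC))"
```

```text
14.75
[ 0.1964 -0.1768 -0.0719] 15.6917
[(0.545, -0.27), (0.5465, 0.24), (np.float64(0.5471), 0.9), (np.float64(0.5476), 1.03), (np.float64(0.548), 1.07), (np.float64(0.5485), 0.78), (np.float64(0.549), 0.94), (np.float64(0.5495), 0.72), (np.float64(0.55), 0.33), (np.float64(0.5505), 0.51), (np.float64(0.5511), 0.32), (np.float64(0.5517), 0.42), (np.float64(0.5522), 0.5), (np.float64(0.5528), 0.7), (np.float64(0.5533), 0.21), (np.float64(0.5539), 3.22), (np.float64(0.5541), 4.3)] 20.5417
0.5540618044478167 [0.5539 0.187  0.015 ]
```

View pics/t3z.png

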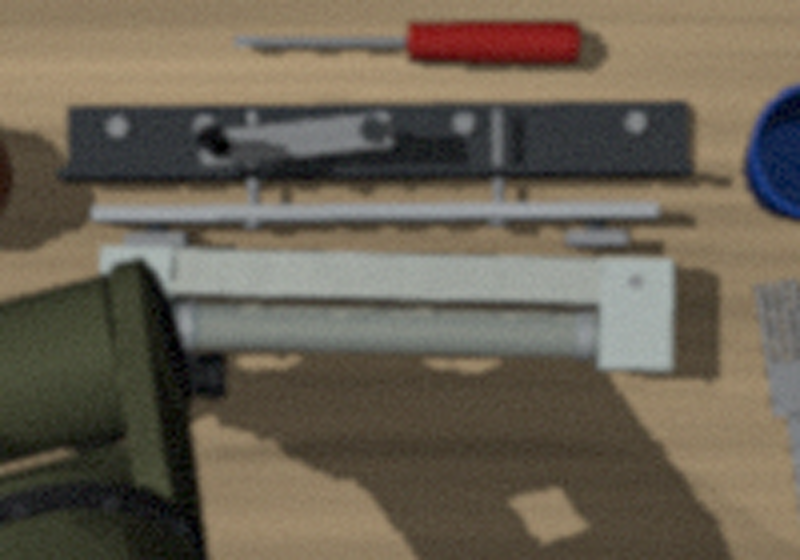

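Run:
```python
from h import *
A=att(.008); z=.015
env.line_to([.535,.187,z],speed=.15); env.line_to([.50,.187,.06],speed=.25)
env.move_pose([.49,-.093,.06],A); env.line_to([.525,-.093,z],speed=.2); env.pause(.15); print(T())
f0=favg(15)
env.line_to([.551,-.093,z],speed=.05); print(favg()-f0,T())
x=press(.551,-.093,z,f0,10,.575,step=.001,hold=1.0)
print(x,T(),status.get_obs()["tool_pos"])
env.line_to([x-.006,-.093,z],speed=.02); print(favg()-f0)
```

```text
22.9083
[0.1645 0.3829 0.1823] 23.7833
[(0.551, -0.06), (0.552, -0.22), (0.553, -0.22), (0.554, -0.24), (0.555, -0.25), (0.556, -0.37), (0.557, 1.34), (0.558, 5.16), (0.559, 8.14), (np.float64(0.5593), 11.05)] 26.5333
hold [10.85, 9.56, 9.76, 9.55, 9.81, 9.61, 9.41, 9.16]
0.5592892536343455 27.5667 [ 0.5583 -0.0932  0.0149]
[ 0.1222 -0.2059  0.2463]
```

```bash
python3 - <<'E'
from h import *
A=att(.008); z=.015
env.line_to([.535,-.093,z],speed=.15); env.line_to([.50,-.093,.06],speed=.25)
env.move_pose([.49,.187,.06],A); env.line_to([.53,.187,z],speed=.2); env.pause(.15); print(T())
f0=favg(15)
env.line_to([.552,.187,z],speed=.05); print(favg()-f0,T())
x=press(.552,.187,z,f0,10,.575,step=.0008,hold=1.0)
print(x,T(),status.get_obs()["tool_pos"])
env.line_to([x-.006,.187,z],speed=.02); print(favg()-f0)
env.line_to([.52,.187,z],speed=.15); env.line_to([.48,.187,.06],speed=.25); print(T())
shot("top","t4")
env.move_pose([.42,.25,.16],A)
shot("top","t5");shot("scene","s5");print(T())
E
python3 -c "
import cv2
im=cv2.imread('pics/t5.png')
cv2.imwrite('pics/t5z.png',cv2.resize(im[180:320,200:400],None,fx=4,fy=4,interpolation=cv2.INTER_CUBIC))
im=cv2.imread('pics/s5.png')
cv2.imwrite('pics/s5z.png',cv2.resize(im[170:320,260:440],None,fx=4,fy=4,interpolation=cv2.INTER_CUBIC))"
```

```text
30.4333
[-0.4374  0.0282 -0.0849] 31.2333
[(0.552, -0.02), (0.5528, 0.68), (0.5536, 0.06), (0.5544, 3.86), (0.5552, 6.61), (np.float64(0.5557), 8.52), (np.float64(0.556), 10.01)] 33.0833
hold [10.33, 9.81, 9.93, 10.12, 9.89, 10.18, 10.38, 9.79, 9.97, 10.3, 10.23, 10.03, 10.34, 9.94, 9.79]
0.5559575922775047 34.0833 [0.5551 0.1872 0.015 ]
[-0.4595 -0.1198 -0.1042]
35.3583
36.1
```

View pics/t5z.png

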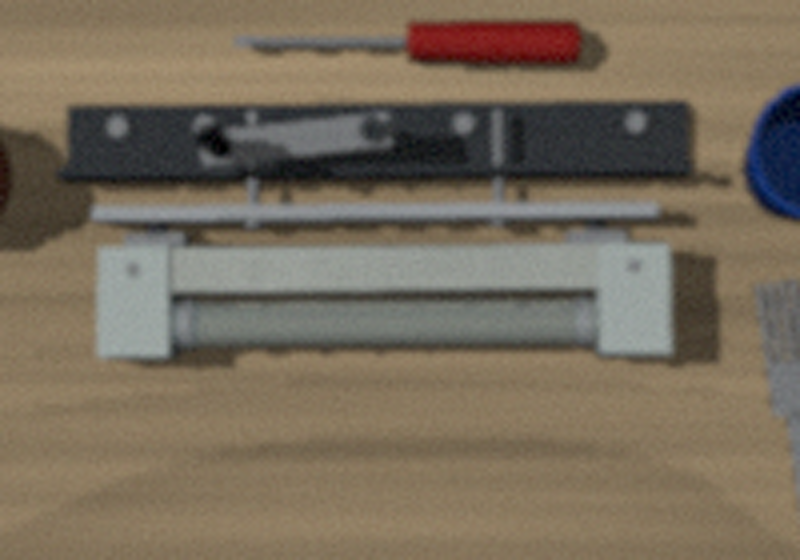

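View pics/s5z.png

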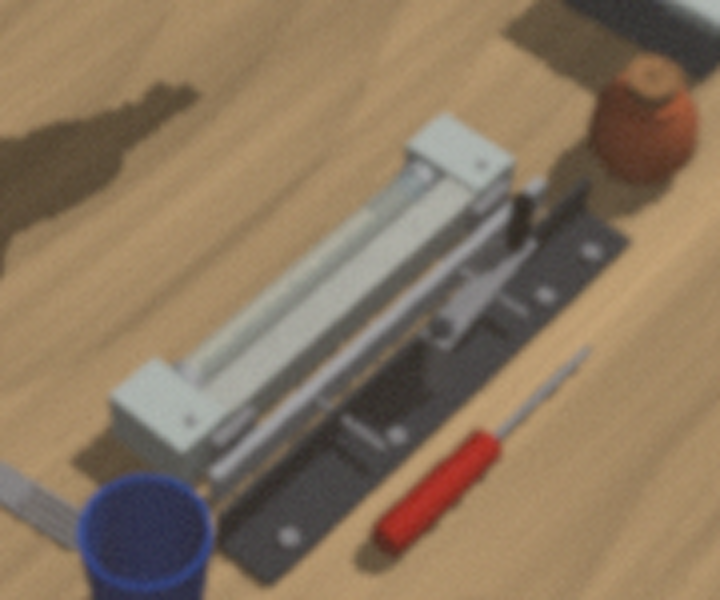

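```bash
cat >> h.py <<'E'
PIN=np.array([.690,.0515,0])
def kp(th,z=.07): return PIN+.085*np.array([-np.sin(th),np.cos(th),0])+[0,0,z]
def ka(th): return att(th-np.pi/2)
E
python3 - <<'E'
from h import *
th=.105
print(kp(th)); print(solver.ik(kp(1.75),ka(1.75)),solver.ik(kp(th,.16),ka(th)))
env.move_pose(kp(th,.16),ka(th)); hand.move_gripper(.32,20); print(T(),status.get_obs()["opening"])
shot("wrist","w6"); 
np.save("pics/cal.npy",cams.calibration("wrist"),allow_pickle=True)
E
```

```text
[0.6811 0.136  0.07  ]
[-0.0004  0.5959  1.494  -0.      1.0518 -1.7504] [ 0.1444  0.6846  1.1236 -0.      1.3334  0.0394]
37.575 0.3218502382139714
```

View pics/w6.png

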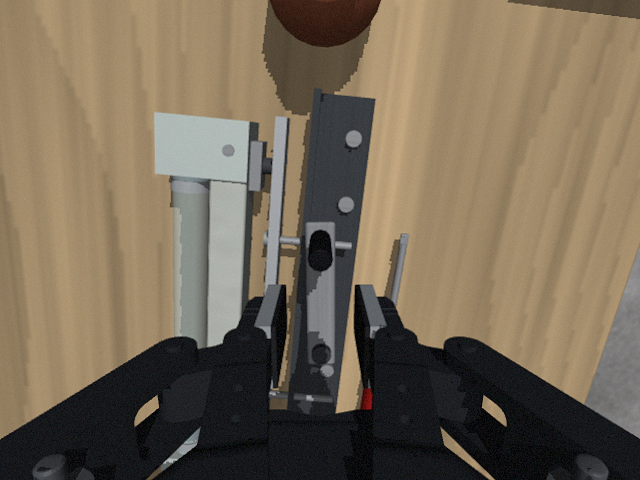

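The wrist view shows the post (320, 245) midway between the fingers (282/357), and the lamp's left block flat on its pad at (255, 165). Now I'll descend and swing.

Run:
```python
from h import *
print(onz("wrist",(320,240),.104))
th=.105
f0=favg(8)
env.line_to(kp(th),speed=.15); print(T(),favg(5)-f0)
while th<1.6:
    th=min(th+.15,1.6); env.line_to(kp(th),ka(th),speed=.08)
    f=F()-f0
    if np.linalg.norm(f)>8: print("high",th,f); break
print(T(),th,favg(8)-f0)
shot("wrist","w7"); shot("scene","s7")
```

```text
[0.6785 0.147  0.104 ]
38.4417 [0.3999 0.7679 0.2167]
41.5583 1.6 [ 0.3889  0.0759 -0.1724]
```

View pics/w7.png

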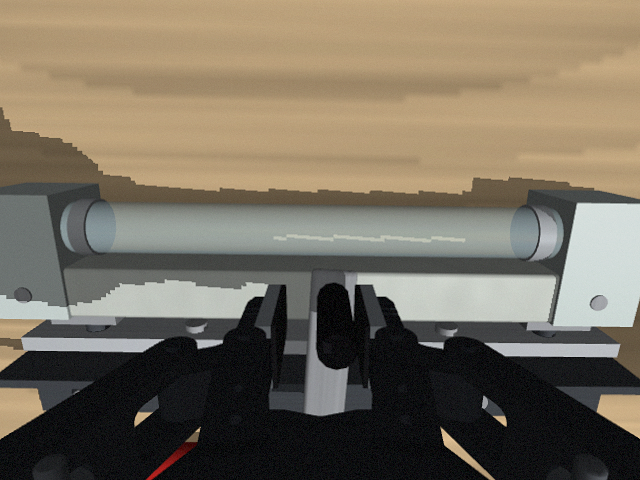

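View pics/s7.png

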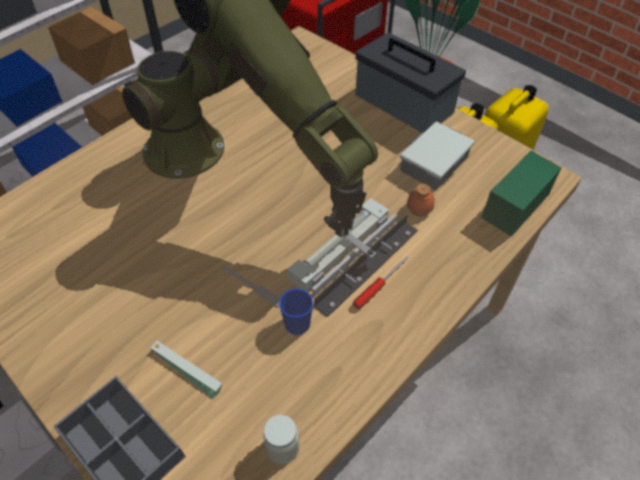

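The post (335, 325) has followed the trailing (right) finger and the bar is almost across. The lamp sits evenly on both pads at (97, 322) and (540, 328). I'll go on to the stop in small steps, watching the force.

Run:
```python
from h import *
th=1.6; f0=favg(12)
while th<1.85:
    th+=.02; env.line_to(kp(th),ka(th),speed=.02)
    f=favg(6)-f0; print(round(th,3),f)
    if f[1]>2.5: break
print(T()); shot("wrist","w8")
```

```text
1.62 [ 0.2052 -0.0445 -0.19  ]
1.64 [ 0.1024  0.3163 -0.2289]
1.66 [ 0.0966 -0.0125  0.045 ]
1.68 [ 0.0856 -0.2007 -0.03  ]
1.7 [-0.1337  0.1516 -0.4495]
1.72 [-0.5255 -0.1719 -0.2741]
1.74 [-0.2307  0.0774 -0.1667]
1.76 [-0.0709 11.0776 -0.4684]
44.225
```

View pics/w8.png

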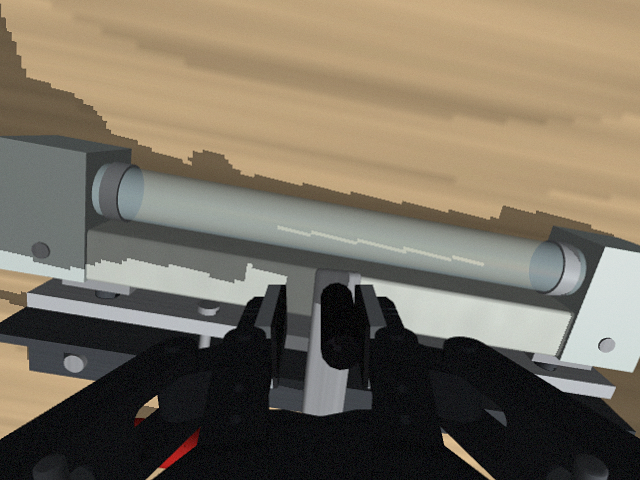

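The keeper is at its stop, with a clear 11 N reaction. I'll back the finger off so the post sits free in the gap, rise and check.

```bash
python3 - <<'E'
from h import *
env.line_to(kp(1.70),ka(1.70),speed=.04); env.line_to(kp(1.70,.16),speed=.15)
env.move_pose([.42,.2,.22],att(0.008)); shot("top","t9"); shot("scene","s9"); print(T(),F())
E
python3 -c "
import cv2
im=cv2.imread('pics/t9.png')
cv2.imwrite('pics/t9z.png',cv2.resize(im[180:320,200:400],None,fx=4,fy=4,interpolation=cv2.INTER_CUBIC))
im=cv2.imread('pics/s9.png')
cv2.imwrite('pics/s9z.png',cv2.resize(im[170:320,260:440],None,fx=4,fy=4,interpolation=cv2.INTER_CUBIC))"
```

```text
46.3917 [-0.6088 -0.1902  0.3643]
```

View pics/t9z.png

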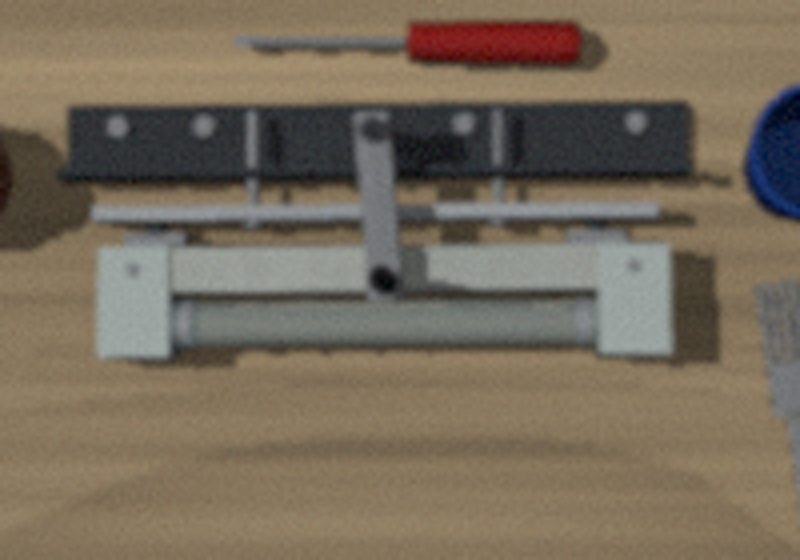

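View pics/s9z.png

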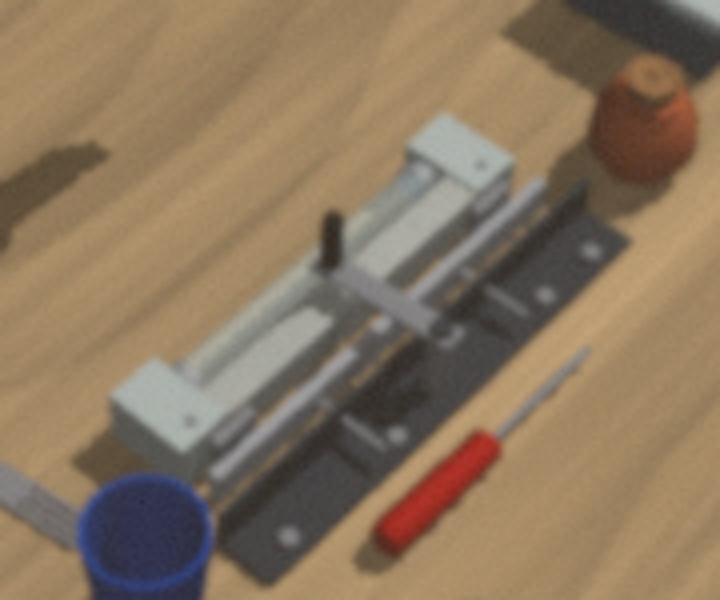

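The keeper lies across the lamp at its stop, the lamp hasn't moved since the presses, and the pot, cup, fork and screwdriver are where they were. Handing in.

Run:
```python
from h import *
print(order.close_job(),T())
```

```text
the job is handed in; nothing more can be done
the job is handed in; nothing more can be done
```

The lamp is seated on both spring pads, the keeper is swung across it to its stop, and the job was handed in at about 46 s of the 72 s allowed.

- **Lamp:** I first nudged it about 18 mm sideways by its left end block to centre it on the rail. I then pushed the ends back in turn until I felt the pads.
- **Press:** I held each end for about 1 s. The right end read 9.2–10.9 N, with one 11.05 N average just before the hold. The left end read 9.8–10.4 N. These are averages of a reading with roughly 0.5 N of noise, so brief peaks could be slightly higher.
- **Keeper:** I swung it by the post with loosely open fingers until the stop pushed back with 11 N. That is a bit firmer than I intended, because the last step was about 1.7 mm. I then backed off and lifted clear.
- **Last checks:** In the final pictures the lamp's back is parallel to the strip, within about a pixel, and rests on both pads. The keeper sits just past straight across, and the pot, cup, fork and screwdriver have not moved. I did not check the lunch box and fan closely at the end, but the arm never went near them. The fingers stayed clear of the tube throughout, by position rather than by any direct measurement. No checks disagreed.

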